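Load and stack a two-tier kit rack, then lock the tiers

ROBOT

A 6-joint arm with a two-finger parallel gripper is mounted at the origin on a cart in front of the work surface, level with it; the furniture and walls round the work are solid. World frame = base frame: x ahead of the robot, y to its left, z up, the work surface at z = 0. Lengths are in m, angles in rad, forces in N, time in s.
With the tool pointing down it reaches from about 0.35 to 0.775 m from the base axis. Payload 5.5 kg.
Tool frame: the origin (TCP) lies at the very end of the fingers, on their centre line; the grasp point (between the pads) lies 19 mm behind it; z points along the fingers, x is the direction in which the jaws open and shut, and the axes are right-handed (so a half turn about z gives the same grasp; the last joint's range is limited). The gripper opens to 85 mm and grips with 20 to 120 N. Pads are 22 mm wide; open, the fingers measure 114 mm over their backs; the gripper's body (76 mm by 85 mm) begins 54 mm behind the grasp point. The pads swing forward as they close: fully open they stand 13 mm farther back than shut.
Start: joints at [-1.272, 0.313, 0.046, 1.304, 0, 1.431], TCP at [0.244, -0.521, 0.231] pointing down, gripper open.
Joint ranges: [-2.76, 2.76], [-0.86, 1.69], [-1.03, 1.26], [-2.2, 2.34], [-1.47, 1.5], [-3.14, 3.14]. Speed limits (rad/s): [2.57, 2.57, 3.14, 3.14, 3.14, 3.14].

INTERFACE

Orientations are given as a unit quaternion [w, x, y, z].
In Python, from workcell import env gives the robot as it stands.
- The arm moves only by the shell command python3 -m inch 'ROWS' [FORCE]. ROWS is JSON, a list of rows, each a list of 7 numbers: the turn, a rotation vector about the tool's x, y, z each as a share of 8 degrees, from -1 to 1, then the shift along the tool's x, y, z each as a share of 0.05 m, from -1 to 1, then the closure, from 0 (fully open) to 1 (shut). A call has 1 to 12 rows; each row shifts and turns the commanded pose from where the row before left it, along the tool's axes as they then stand; what a row does not reach is not made up. A row lasts 1/10 s, in which the tool goes at most 50 mm and 8.59 degrees, less where a joint would pass 70% of its speed; a pose out of reach is approached as far as the arm can. A call with a number of a shift or a turn outside -1 to 1 is refused whole. A call with a gripper value outside its range is refused whole. The fingers move at their own pace and stop on an object; FORCE is the grip in N (left out, the last holds). Time passes only in rows, so rows that do not move let the fingers close. It gives the time, the measured TCP pose, the force and the opening at its end, in the units of the state.
- env.get_state(): the state, without advancing time (a new reading comes with each control period).
- env.read_camera(name): name is "scene" or "top" or "wrist"; returns the picture (400x640x3 uint8, red, green, blue); there is no depth.
- env.calibration(name): a dict with "fx", "fy", "cx", "cy" (pixels), "rvec" (rotation vector, rad) and "tvec" (3), from world to camera coordinates, as OpenCV has them; the wrist camera has in their place "hand_eye" (4x4, takes a point from camera to tool coordinates, whose origin is the TCP and whose axes are the tool frame's). Camera axes: x right, y down, z forward; pixel columns grow to the right and rows downward; lengths in m; the calibration is good to about 2 mm. A picture is of the moment at which its call begins: read the wrist's pose just before it. calibration takes no time and is no camera call.
- env.hand_in(): hands the job in, once; it reports no verdict.
The state is a dict: "clock": time; "joint_pos": joint angles; "qvel": joint speeds; "tau": joint torques, N m; "tcp_pos": TCP position; "orientation": TCP orientation; "wrist_force": force on the tool from outside, world axes, zero at the start; "ft_torque": the same for the moment, N m; "finger_gap": finger opening in m.
Only numpy, scipy, OpenCV 4.12 (cv2) and the standard library are available. Lean on these libraries where they do the work, as an engineer would, in place of code of your own. Each camera call takes 0.05 s, during which the arm holds its last target.

TASK

Get the kit rack ready to travel: stand the grey roller sleeve upright in the empty bay of the base frame, beside the steel block already lying in the other bay. Then carry the top frame over by its black handle and set it down on the base, without dropping it, with all four legs fully home in the corner sockets. Finally turn the red T-handle clockwise, seen from above, all the way to its stop, so that the cam locks the two frames together.

Things in the scene. Friction and masses are not known exactly. Their poses are not given: they have to be found in the camera images.
- base_frame: Green base frame, 128x188 mm, 62 high, loose, 2.4 kg. Origin: centre of underside; z up, long side along y. Deck at z=26, parted at y=0 by a wall up to z=50 into two bays 88(x) x 72(y). Rails round it, z 44-54, 12 wide. Square sockets at the corners (x +-50, y +-80): 20 wide inside, floor z=30, straight wall to 54, flared mouth about 28 wide at 62.
- seat (a point): Centre of the base frame at the height of the socket floors, 30 mm above the base's origin; axes of the base frame. When the top frame is home, its origin lies here. It also fits turned by 180 degrees.
- empty_bay (a point): Middle of the empty bay's floor in the base frame: x=0, y=-37.8, z=26 mm of that frame. The bay at y=+37.8 already holds the stub block.
- top_frame: Top frame, 128x188 mm over the corners, 0.75 kg, loose, standing on four steel legs. Origin: its centre at the level of the legs' undersides; z up, long side along y. Legs 16 mm square at x +-50, y +-80 mm, with domed black plugs as feet. Deck 80-84 mm up, sockets at its corners up to z=116. The cam lock is on its -y end.
- handle (a point): Middle of the black carrying handle of the top frame, 145 mm above the frame's origin: a bar 76 mm long along the frame's y, 16 wide (x) and 16 high, on two uprights at y +-32; gripped across, along the frame's x. Under the bar it is free down to the deck.
- lock (a joint): Cam lock of the top frame: upright rod with a red T-handle above and a 30 mm cam at its foot (z 4-10 mm). 0 = open, handle and cam along the frame's x; grows clockwise seen from above to the stop at 1.57 = locked, handle along y, cam under the base's end rail. Turned early, the cam blocks the seating. Stays where left; turning takes 0.04 N m.
- lock_grip (a point): Middle of the red T-handle, on the rod's axis: x=0, y=-101, z=136 mm of the top frame. The bar is 56 mm long, 12 thick, 20 high, centred here and lies along this point's x, which turns with it; z up.
- sleeve: Grey roller sleeve (short tube) standing on end alone on the trolley, 54 mm in diameter, 74 mm high, about 0.25 kg, loose. Origin: centre of its underside; z is up along its axis.
- stub_block: Steel block 34x82 mm, 57 high with its upright stub (22 mm thick, at one end), lying in the other bay of the base frame, long side across the base (its own y along the base's x); loose, 0.4 kg. Origin: centre of its underside. The sleeve's counterpart in the kit; it is to stay there.
Not all that is in view belongs to the job. Leave any green or pink look-alike of the sleeve alone.

How it is judged:
By the outcome, as a careful person would: the job done as asked, in the order asked, and still so for the second after the job is handed in, with the robot touching nothing.
It also fails if it takes over 69 s, if anything falls off the work surface, if the arm or the gripper's body presses on something with over 40 N, if the wrist force passes 120 N, or if a joint passes its speed limit or range.

## Working session

There is one attempt and no reset: what is moved stays moved. The work goes in short steps, Python scripts to look and compute and a shell command to move; the robot and the scene stay as the last step left them, time stands still between calls to the robot, and variables do not carry over. Pictures are saved under pics/ and viewed, and the job is handed in when it is done.

```bash
ls; mkdir -p pics; python3 - <<'E'
from workcell import env
import cv2
s=env.get_state();print(s)
for n in ["scene","top","wrist"]:
    im=env.read_camera(n);cv2.imwrite(f"pics/{n}0.png",im[:,:,::-1]);print(n,env.calibration(n))
E
```

```text
pics
{'clock': 0.0, 'joint_pos': array([-1.27157497e+00,  3.14029548e-01,  4.49573920e-02,  1.30361688e+00,
       -3.81527928e-06,  1.43123377e+00]), 'qvel': array([-9.45563156e-05,  1.64580484e-03,  5.58924838e-04,  7.33235830e-04,
       -2.56796479e-03, -2.67881393e-04]), 'tau': array([ 2.42589129e-03, -4.80632043e+01,  2.98532134e+01,  1.92670355e-02,
       -2.17173010e-04,  1.95354367e-06]), 'tcp_pos': array([ 0.24413455, -0.52001441,  0.23038348]), 'orientation': array([-6.12226380e-04,  8.44049056e-01, -5.36265135e-01, -7.21641446e-04]), 'wrist_force': array([ 0.20025218, -0.07509566,  0.35538912]), 'ft_torque': array([-0.01815403,  0.02105658, -0.01643763]), 'finger_gap': 0.08553900956979622}
scene {'fx': 429.95919362065524, 'fy': 429.95919362065524, 'cx': 317.1421925437347, 'cy': 193.54188699679656, 'rvec': array([ 0.94731322, -2.53782096,  0.99130497]), 'tvec': array([0.34685976, 0.35212632, 1.36331942])}
top {'fx': 461.69780164346605, 'fy': 461.69780164346605, 'cx': 315.8202944983554, 'cy': 193.91674279350826, 'rvec': array([ 2.19943499, -2.18830075,  0.06329111]), 'tvec': array([-0.07610743,  0.49193303,  1.58253362])}
wrist {'fx': 286.5077166058874, 'fy': 286.5077166058874, 'cx': 317.10170781908784, 'cy': 196.71581214224864, 'hand_eye': array([[ 9.99999399e-01,  5.93523836e-04, -9.21980195e-04,
         4.18637549e-04],
       [-3.03999035e-04,  9.57944852e-01,  2.86952205e-01,
        -7.41284889e-02],
       [ 1.05351916e-03, -2.86951753e-01,  9.57944457e-01,
        -1.42756094e-01],
       [ 0.00000000e+00,  0.00000000e+00,  0.00000000e+00,
         1.00000000e+00]])}
```

View pics/scene0.png

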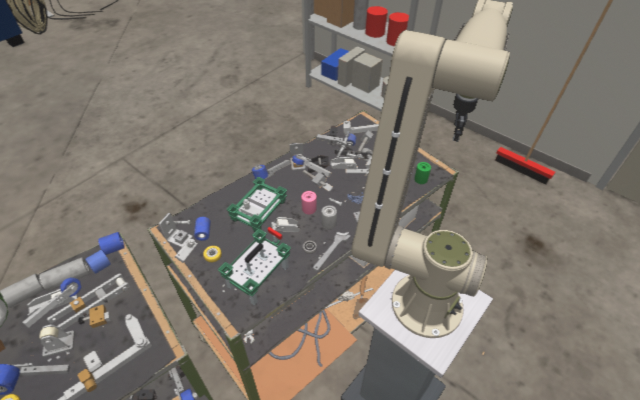

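View pics/top0.png

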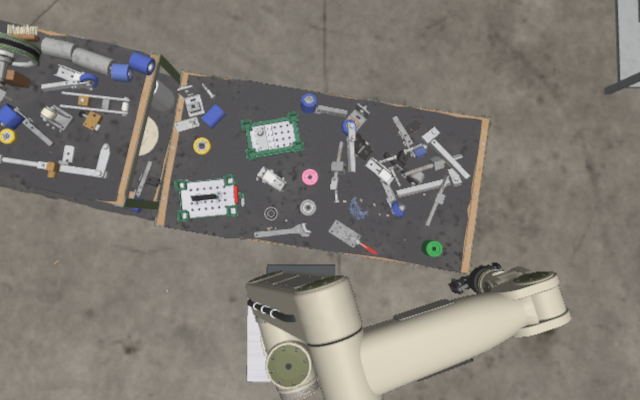

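View pics/wrist0.png

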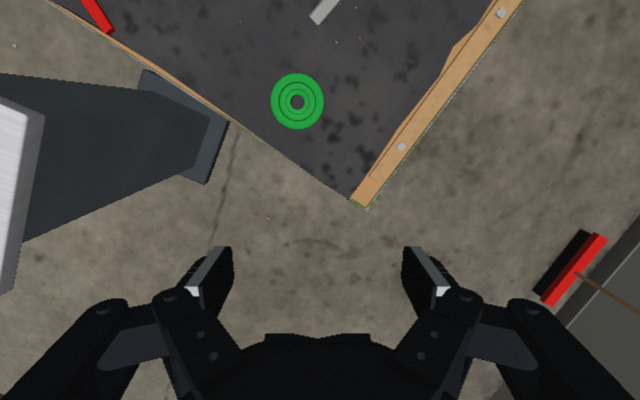

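```bash
python3 - <<'E'
import cv2
a=cv2.imread("pics/top0.png")[100:250,165:365]
cv2.imwrite("pics/top0c.png",cv2.resize(a,None,fx=4,fy=4,interpolation=cv2.INTER_CUBIC))
a=cv2.imread("pics/scene0.png")[160:310,200:400]
cv2.imwrite("pics/scene0c.png",cv2.resize(a,None,fx=4,fy=4,interpolation=cv2.INTER_CUBIC))
E
```

```text
(no output)
```

View pics/top0c.png

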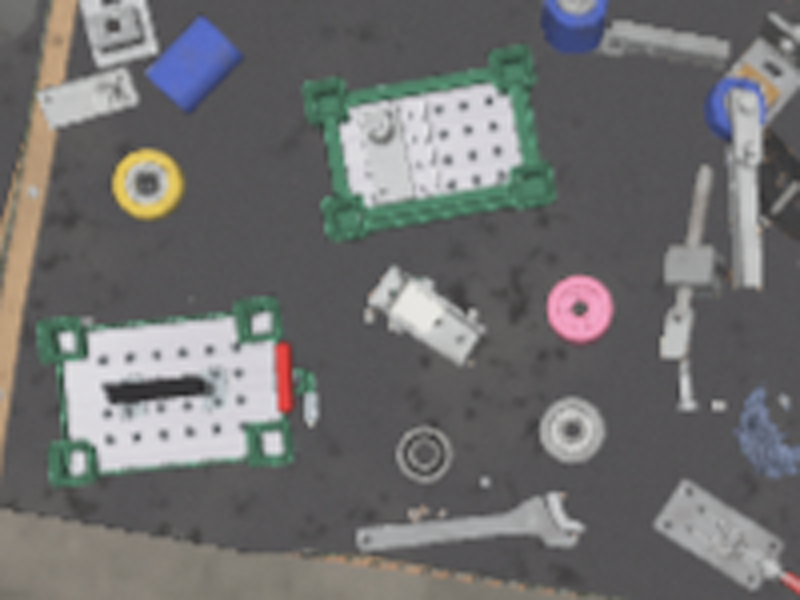

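View pics/scene0c.png

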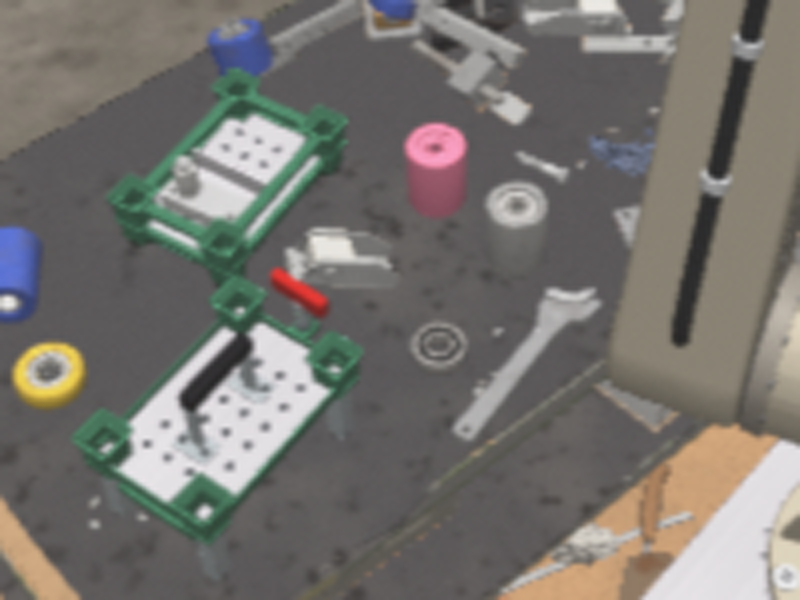

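```bash
cat > h.py <<'E'
import numpy as np,cv2
from scipy.spatial.transform import Rotation as R
from workcell import env
def ray(cam,px,z):
    c=env.calibration(cam);M=R.from_rotvec(c['rvec']).as_matrix();o=-M.T@c['tvec']
    d=M.T@np.array([(px[0]-c['cx'])/c['fx'],(px[1]-c['cy'])/c['fy'],1]);return o+d*(z-o[2])/d[2]
def proj(cam,p):
    c=env.calibration(cam);M=R.from_rotvec(c['rvec']).as_matrix();q=M@np.asarray(p)+c['tvec']
    return q[0]/q[2]*c['fx']+c['cx'],q[1]/q[2]*c['fy']+c['cy']
def wcam(s=None):
    s=s or env.get_state();w,x,y,z=s['orientation'];Rt=R.from_quat([x,y,z,w]).as_matrix()
    T=np.eye(4);T[:3,:3]=Rt;T[:3,3]=s['tcp_pos'];return T@np.array(env.calibration('wrist')['hand_eye'])
def wray(T,px,z):
    c=env.calibration('wrist');d=T[:3,:3]@np.array([(px[0]-c['cx'])/c['fx'],(px[1]-c['cy'])/c['fy'],1]);o=T[:3,3];return o+d*(z-o[2])/d[2]
def wproj(T,p):
    c=env.calibration('wrist');q=T[:3,:3].T@(np.asarray(p)-T[:3,3]);return q[0]/q[2]*c['fx']+c['cx'],q[1]/q[2]*c['fy']+c['cy']
def rows(goal,yaw,s=None,zdir=-1):
    "remaining shift in tool axes (units of .05) and turn (units of 8deg) to goal with x axis of tool at yaw, tool down"
    s=s or env.get_state();w,x,y,z=s['orientation'];Rt=R.from_quat([x,y,z,w])
    G=R.from_matrix(np.array([[np.cos(yaw),np.sin(yaw),0],[np.sin(yaw),-np.cos(yaw),0],[0,0,-1]]))
    rv=(Rt.inv()*G).as_rotvec();d=np.asarray(goal)-s['tcp_pos']
    print('turn units',np.round(np.degrees(rv)/8,3),'shift units (cur axes)',np.round(Rt.inv().apply(d)/.05,3),'(final axes)',np.round(G.inv().apply(d)/.05,3), 'yaw now',np.round(np.arctan2(Rt.as_matrix()[1,0],Rt.as_matrix()[0,0]),4))
def st():
    s=env.get_state();print(round(s['clock'],2),'tcp',np.round(s['tcp_pos'],4),'F',np.round(s['wrist_force'],1),'gap',round(s['finger_gap'],4),'q',np.round(s['joint_pos'],2));return s
def fit(local,world):
    "2D rigid fit"
    a=np.array(local)[:,:2];b=np.array(world)[:,:2];ca,cb=a.mean(0),b.mean(0);H=(a-ca).T@(b-cb);th=np.arctan2(H[0,1]-H[1,0],H[0,0]+H[1,1])
    Rm=np.array([[np.cos(th),-np.sin(th)],[np.sin(th),np.cos(th)]]);t=cb-Rm@ca;return t,th,b-(a@Rm.T+t)
E
python3 - <<'E'
from h import *
f=lambda x,y,z:ray('top',(165+x/4-.375,100+y/4-.375),z)
print('sleeve',f(572,430,.074))
B=[f(*p,.062) for p in [(325,100),(512,68),(347,215),(532,183)]];print(B)
T=[f(*p,.116) for p in [(62,338),(259,320),(72,463),(270,443)]];print(T)
print('h',f(105,395,.153),f(210,385,.153),'lock',f(283,377,.146))
# base: left of image is +y(base)
L=[(.05,.08),(.05,-.08),(-.05,.08),(-.05,-.08)]
for n,W in (('base',B),('top',T)):
    t,th,r=fit(L,W);print(n,t,th,np.degrees(th),np.round(r,4).tolist())
print(proj('top',(0.6,0,0)),proj('top',(0.6,.1,0)))
E
```

```text
sleeve [ 0.44486167 -0.04651325  0.074     ]
[array([0.72301315, 0.16409825, 0.062     ]), array([0.7512162 , 0.00628725, 0.062     ]), array([0.62529165, 0.14425544, 0.062     ]), array([ 0.65327338, -0.01134243,  0.062     ])]
[array([0.51609255, 0.36609463, 0.116     ]), array([0.53153766, 0.20690518, 0.116     ]), array([0.41505843, 0.35586641, 0.116     ]), array([0.43198753, 0.19648744, 0.116     ])]
h [0.46842177 0.32041553 0.153     ] [0.47673618 0.23783263 0.153     ] lock [0.48373463 0.18160025 0.146     ]
base [0.68819859 0.07582463] 0.1807133464738989 10.354112054639764 [[0.0, 0.0006], [-0.0005, 0.0002], [0.0007, -0.0013], [-0.0001, 0.0005]]
top [0.47366904 0.28133841] 0.1016411304526786 5.82360779987711 [[0.0008, 0.0001], [0.0, 0.0001], [-0.0008, 0.0], [-0.0001, -0.0002]]
(np.float64(294.93827953798353), np.float64(163.31376456153214)) (np.float64(266.36502916171673), np.float64(163.16448649930982))
```

Candidates for the sleeve, in the top image:
- Grey tall tube at (308,207).
- Flat grey ring at (271,213).
- Pink tube at (310,177).
- Green tube at (433,248).

The scene crop shows the one at (308,207) is a tall grey cylinder at crop (517,225), so it fits. The ring lies flat, and pink and green are the look-alikes. First I'll turn the tool to the base's heading, then move over the sleeve.

```bash
python3 -m inch '[[0,0,-1,0,0,0,0],[0,0,-1,0,0,0,0],[0,0,-1,0,0,0,0],[0,0,-1,0,0,0,0],[0,0,-1,0,0,0,0],[0,0,-1,0,0,0,0],[0,0,-1,0,0,0,0],[0,0,-1,0,0,0,0],[0,0,-1,0,0,0,0],[0,0,-0.41,0,0,0,0]]'
python3 - <<'E'
from h import *
st();rows((.445,-.0465,.23),.1807)
E
```

```text
clock: 1.15
tcp_pos: [0.2442, -0.5203, 0.2309]
orientation: [-0.0, 0.996, 0.093, -0.0]
wrist_force: [0.1, -0.1, 0.8]
finger_gap: 0.0855
1.15 tcp [ 0.2442 -0.5203  0.2309] F [ 0.1 -0.1  0.8] gap 0.0855 q [-1.27  0.31  0.05  1.3  -0.    0.11]
turn units [-0.005  0.001  0.038] shift units (cur axes) [ 5.699 -8.57   0.024] (final axes) [ 5.653 -8.601  0.018] yaw now 0.186
```

```bash
python3 -m inch '[[0,0,0.04,0.2,-0.3,0,0],[0,0,0,0.4,-0.6,0,0],[0,0,0,0.5,-0.76,0,0],[0,0,0,0.5,-0.76,0,0],[0,0,0,0.5,-0.76,0,0],[0,0,0,0.5,-0.76,0,0],[0,0,0,0.5,-0.76,0,0],[0,0,0,0.5,-0.76,0,0],[0,0,0,0.5,-0.76,0,0],[0,0,0,0.5,-0.76,0,0],[0,0,0,0.5,-0.76,0,0],[0,0,0,0.3,-0.5,0,0]]'
python3 -m inch '[[0,0,0,0.2,-0.35,0,0],[0,0,0,0,0,0,0]]'
python3 - <<'E'
from h import *
st();rows((.445,-.0465,.23),.1807);T=wcam();cv2.imwrite('pics/w1.png',env.read_camera('wrist')[:,:,::-1]);print(wproj(T,(.445,-.0465,.074)))
E
```

```text
clock: 2.35
tcp_pos: [0.4382, -0.0649, 0.2312]
orientation: [-0.0, 0.996, 0.089, 0.0]
wrist_force: [0.4, -0.9, 0.3]
finger_gap: 0.0857
clock: 2.55
tcp_pos: [0.4448, -0.0465, 0.2311]
orientation: [-0.0, 0.996, 0.09, -0.0]
wrist_force: [0.4, -0.6, -0.3]
finger_gap: 0.0853
2.55 tcp [ 0.4448 -0.0465  0.2311] F [ 0.4 -0.6 -0.3] gap 0.0853 q [-0.28  0.07 -0.26  1.24  0.    1.11]
turn units [-0.003  0.001 -0.002] shift units (cur axes) [0.004 0.001 0.022] (final axes) [0.004 0.001 0.022] yaw now 0.1804
(np.float64(316.2870764079368), np.float64(182.07663842870897))
```

View pics/w1.png

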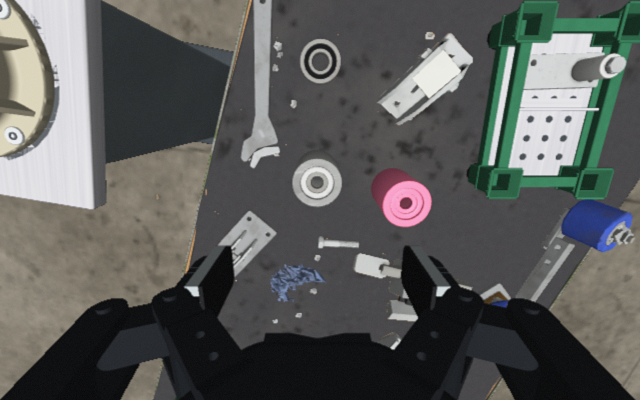

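The wrist view shows the grey sleeve's top at (317,182), where I predicted it. Pink is to its right at (405,203). I'll descend with the fingers partly closed to clear pink.

```bash
python3 -m inch '[[0,0,0,0,0,0.3,0.15],[0,0,0,0,0,0.5,0.15],[0,0,0,0,0,0.5,0.15],[0,0,0,0,0,0.5,0.15],[0,0,0,0,0,0.5,0.15],[0,0,0,0,0,0.5,0.15],[0,0,0,0,0,0.5,0.15],[0,0,0,0,0,0.3,0.15],[0,0,0,0,0,0.2,0.15],[0,0,0,0,0,0,0.15]]' 60
python3 -m inch '[[0,0,0,0,0,0,0.6],[0,0,0,0,0,0,0.6],[0,0,0,0,0,0,0.6],[0,0,0,0,0,0,0.6],[0,0,0,0,0,0,0.6]]' 60
```

```text
clock: 3.6
tcp_pos: [0.4433, -0.0492, 0.0402]
orientation: [-0.0, 0.996, 0.087, -0.001]
wrist_force: [-0.3, -0.4, -0.2]
finger_gap: 0.0729
clock: 4.1
tcp_pos: [0.4454, -0.0491, 0.0423]
orientation: [0.001, 0.996, 0.088, 0.001]
wrist_force: [-1.6, -1.6, 6.0]
finger_gap: 0.0524
```

```bash
python3 -m inch '[[0,0,0,0,0,-0.2,0.7],[0,0,0,0,0,-0.5,0.7],[0,0,0,0,0,-0.5,0.7],[0,0,0,0,0,-0.5,0.7],[0,0,0,0,0,-0.5,0.7],[0,0,0,0,0,-0.5,0.7],[0,0,0,0,0,-0.5,0.7],[0,0,0,0,0,-0.3,0.7],[0,0,0,0,0,-0.2,0.7],[0,0,0,0,0,0,0.7]]'
python3 - <<'E'
from h import *
st();rows((.695,.0386,.23),.1807);T=wcam();cv2.imwrite('pics/w2.png',env.read_camera('wrist')[:,:,::-1])
E
```

```text
clock: 5.1
tcp_pos: [0.4451, -0.0486, 0.2276]
orientation: [0.0, 0.996, 0.088, 0.001]
wrist_force: [-0.0, -0.6, -3.5]
finger_gap: 0.0522
5.1 tcp [ 0.4451 -0.0486  0.2276] F [-0.  -0.6 -3.5] gap 0.0522 q [-0.29  0.07 -0.27  1.23  0.    1.11]
turn units [ 0.006 -0.015 -0.03 ] shift units (cur axes) [ 5.227 -0.839 -0.039] (final axes) [ 5.23  -0.817 -0.049] yaw now 0.1765
```

View pics/w2.png

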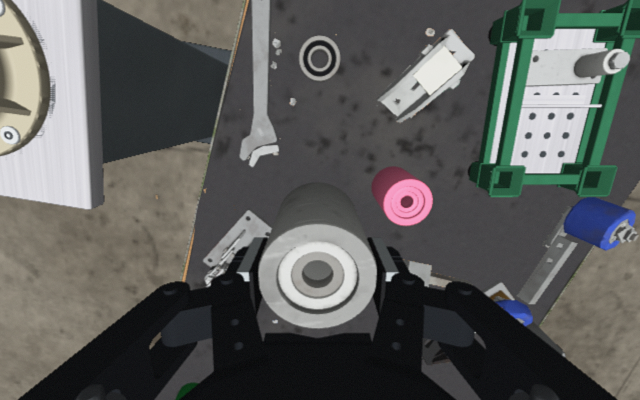

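The sleeve is held upright, its top at (317,272). Next I'll move it over the base.

```bash
python3 -m inch '[[0,0,-0.03,0.2,-0.04,0,0.7],[0,0,0,0.4,-0.06,0,0.7],[0,0,0,0.5,-0.08,0,0.7],[0,0,0,0.5,-0.08,0,0.7],[0,0,0,0.5,-0.08,0,0.7],[0,0,0,0.5,-0.08,0,0.7],[0,0,0,0.5,-0.08,0,0.7],[0,0,0,0.5,-0.08,0,0.7],[0,0,0,0.5,-0.08,0,0.7],[0,0,0,0.5,-0.08,0,0.7],[0,0,0,0.4,-0.08,0,0.7],[0,0,0,0.2,-0.08,0,0.7]]'
python3 -m inch '[[0,0,0,0,0,0,0.7],[0,0,0,0,0,0,0.7]]'
python3 - <<'E'
from h import *
s=st();rows((.695,.0386,.23),.1807);T=wcam();cv2.imwrite('pics/w3.png',env.read_camera('wrist')[:,:,::-1])
for z in (.255,.26): print(wray(T,(317,271),z)-s['tcp_pos'])
for p in [(.05,.08),(.05,-.08),(-.05,.08),(-.05,-.08)]:
    c,n=np.cos(.1807),np.sin(.1807);print(np.round(wproj(T,(.6882+c*p[0]-n*p[1],.0758+n*p[0]+c*p[1],.062)),1))
E
```

```text
clock: 6.35
tcp_pos: [0.6937, 0.0434, 0.2232]
orientation: [-0.0, 0.996, 0.09, -0.001]
wrist_force: [-0.7, -0.4, -3.3]
finger_gap: 0.0522
clock: 6.55
tcp_pos: [0.6918, 0.0427, 0.2244]
orientation: [-0.0, 0.996, 0.09, -0.001]
wrist_force: [0.0, -0.8, -3.1]
finger_gap: 0.0524
6.55 tcp [0.6918 0.0427 0.2244] F [ 0.  -0.8 -3.1] gap 0.0524 q [-0.05  0.56  0.41  1.42 -0.    1.34]
turn units [-0.003  0.021  0.002] shift units (cur axes) [ 0.048  0.091 -0.113] (final axes) [ 0.049  0.091 -0.112] yaw now 0.181
[0.00019824 0.00526653 0.03062229]
[-0.00032981  0.00824028  0.03562229]
[370.   68.4]
[362.5 220.9]
[268.   68.4]
[274.8 220.8]
```

View pics/w3.png

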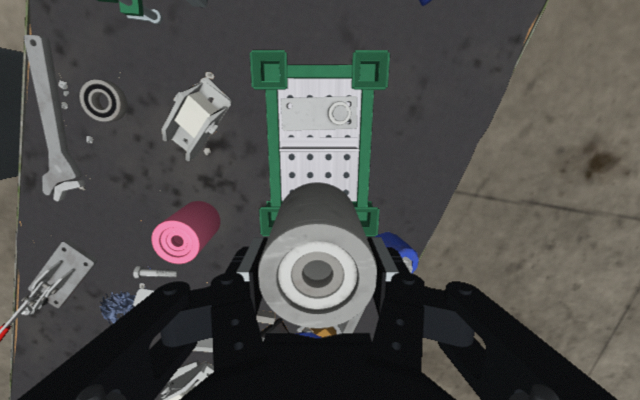

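The far sockets are at (268,70) and (371,70), within 2 px of prediction. I'll centre and go down in stages.

```bash
python3 -m inch '[[0,0,0,0.05,0.15,0,0.7],[0,0,0,0,0,0.3,0.7],[0,0,0,0,0,0.5,0.7],[0,0,0,0,0,0.5,0.7],[0,0,0,0,0,0.5,0.7],[0,0,0,0,0,0.3,0.7],[0,0,0,0,0,0.2,0.7],[0,0,0,0,0,0,0.7]]'
python3 - <<'E'
from h import *
s=st();rows((.695,.0355,.0683),.1807);T=wcam();cv2.imwrite('pics/w4.png',env.read_camera('wrist')[:,:,::-1]);cv2.imwrite('pics/s4.png',cv2.resize(env.read_camera('scene')[150:280,190:390,::-1],None,fx=4,fy=4))
E
```

```text
clock: 7.4
tcp_pos: [0.695, 0.0348, 0.1099]
orientation: [-0.0, 0.996, 0.09, -0.001]
wrist_force: [-0.4, -0.5, -2.0]
finger_gap: 0.0521
7.4 tcp [0.695  0.0348 0.1099] F [-0.4 -0.5 -2. ] gap 0.0521 q [-0.07  0.6   0.2   1.17 -0.    1.33]
turn units [-0.003  0.018 -0.007] shift units (cur axes) [ 0.005 -0.014  0.832] (final axes) [ 0.003 -0.014  0.832] yaw now 0.1798
```

View pics/w4.png

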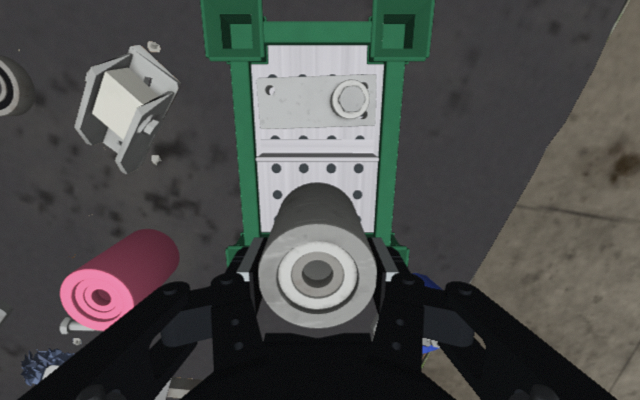

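View pics/s4.png

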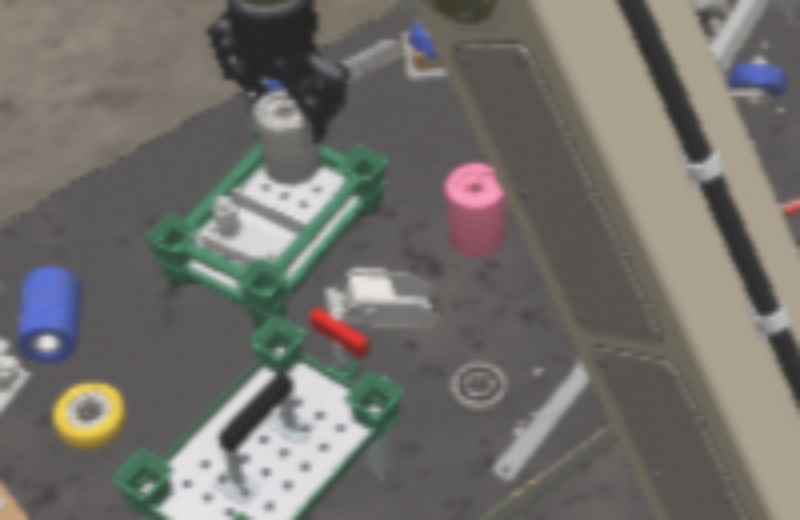

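Well centred over the bay: its floor spans 255–380 px and the sleeve is centred at 317. Lowering to the floor.

```bash
python3 -m inch '[[0,0,0,0,0,0.25,0.7],[0,0,0,0,0,0.3,0.7],[0,0,0,0,0,0.15,0.7],[0,0,0,0,0,0.06,0.7],[0,0,0,0,0,0,0.7]]'
```

```text
clock: 8.0
tcp_pos: [0.6959, 0.0354, 0.0729]
orientation: [-0.0, 0.996, 0.09, -0.0]
wrist_force: [0.8, 0.3, -2.5]
finger_gap: 0.0521
```

```bash
python3 -m inch '[[0,0,0,0,0,0.04,0.7],[0,0,0,0,0,0.03,0.7],[0,0,0,0,0,0.0,0.7]]'
```

```text
clock: 8.3
tcp_pos: [0.6962, 0.0354, 0.07]
orientation: [0.0, 0.996, 0.09, 0.0]
wrist_force: [-0.2, -0.8, -3.0]
finger_gap: 0.0526
```

```bash
python3 -m inch '[[0,0,0,0,0,0.03,0.7],[0,0,0,0,0,0.0,0.7]]'; python3 -m inch '[[0,0,0,0,0,0.02,0.7],[0,0,0,0,0,0.0,0.7]]'
```

```text
clock: 8.5
tcp_pos: [0.6961, 0.0354, 0.0683]
orientation: [0.0, 0.996, 0.09, 0.0]
wrist_force: [0.2, 0.5, -2.5]
finger_gap: 0.0523
clock: 8.7
tcp_pos: [0.6962, 0.0354, 0.0681]
orientation: [0.0, 0.996, 0.09, 0.0]
wrist_force: [-2.2, -0.1, 2.2]
finger_gap: 0.0524
```

Contact (force went from −2.5 to +2.2). Release and rise.

```bash
python3 -m inch '[[0,0,0,0,0,0,0.2],[0,0,0,0,0,0,0.0],[0,0,0,0,0,0,0.0],[0,0,0,0,0,0,0.0],[0,0,0,0,0,-0.2,0.0],[0,0,0,0,0,-0.5,0.0],[0,0,0,0,0,-0.5,0.0],[0,0,0,0,0,-0.5,0],[0,0,0,0,0,-0.5,0],[0,0,0,0,0,-0.5,0],[0,0,0,0,0,-0.5,0],[0,0,0,0,0,-0.3,0]]'
python3 - <<'E'
from h import *
s=st();rows((.4737,.2813,.27),.1016);T=wcam();cv2.imwrite('pics/w5.png',env.read_camera('wrist')[:,:,::-1])
for p in [(.05,.08),(.05,-.08),(-.05,.08),(-.05,-.08)]:
    c,n=np.cos(.1807),np.sin(.1807);print(np.round(wproj(T,(.6882+c*p[0]-n*p[1],.0758+n*p[0]+c*p[1],.062)),1))
E
```

```text
clock: 9.9
tcp_pos: [0.6967, 0.0354, 0.2458]
orientation: [0.0, 0.996, 0.09, 0.002]
wrist_force: [-0.3, 0.7, 0.7]
finger_gap: 0.0855
9.9 tcp [0.6967 0.0354 0.2458] F [-0.3  0.7  0.7] gap 0.0855 q [-0.06  0.57  0.47  1.47 -0.    1.33]
turn units [ 0.006 -0.026  0.565] shift units (cur axes) [-3.502 -5.639 -0.503] (final axes) [-3.938 -5.346 -0.485] yaw now 0.1805
[362.3  62.7]
[356.3 207.8]
[266.4  62.6]
[273.2 207.9]
```

View pics/w5.png

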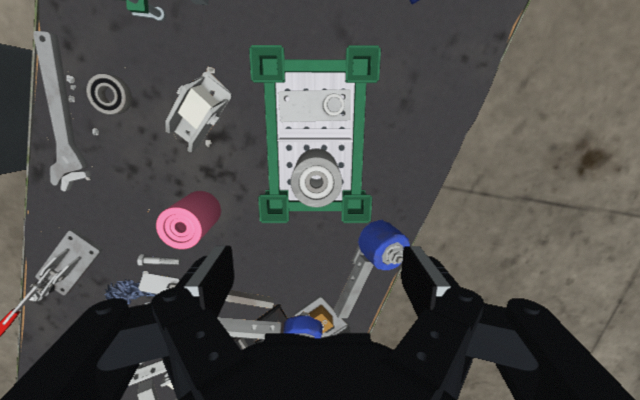

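The sleeve stands in the bay at (316,181). The sockets at (267,64), (363,64), (273,208) and (357,208) are unmoved. Next is the top frame.

```bash
python3 -m inch '[[0,0,0.565,0,0,-0.3,0],[0,0,0,-0.2,-0.3,-0.2,0],[0,0,0,-0.4,-0.55,0,0],[0,0,0,-0.5,-0.65,0,0],[0,0,0,-0.5,-0.65,0,0],[0,0,0,-0.5,-0.65,0,0],[0,0,0,-0.5,-0.65,0,0],[0,0,0,-0.5,-0.65,0,0],[0,0,0,-0.5,-0.65,0,0],[0,0,0,-0.4,-0.55,0,0],[0,0,0,-0.05,-0.05,0,0],[0,0,0,0,0,0,0]]'
python3 - <<'E'
from h import *
s=st();rows((.4737,.2813,.27),.1016);T=wcam();im=env.read_camera('wrist')[:,:,::-1];cv2.imwrite('pics/w6.png',im)
c,n=np.cos(.1016),np.sin(.1016)
for p in [(.05,.08,.116),(.05,-.08,.116),(-.05,.08,.116),(-.05,-.08,.116),(0,.038,.153),(0,-.038,.153),(.028,-.101,.146),(-.028,-.101,.146)]:
    print(np.round(wproj(T,(.4737+c*p[0]-n*p[1],.2813+n*p[0]+c*p[1],p[2])),1))
E
```

```text
clock: 11.15
tcp_pos: [0.4661, 0.2819, 0.2676]
orientation: [0.0, 0.999, 0.053, 0.0]
wrist_force: [0.3, -0.9, 0.3]
finger_gap: 0.0854
11.15 tcp [0.4661 0.2819 0.2676] F [ 0.3 -0.9  0.3] gap 0.0854 q [ 0.4   0.25  0.04  1.37 -0.    1.86]
turn units [ 0.001 -0.004  0.026] shift units (cur axes) [ 0.15   0.027 -0.048] (final axes) [ 0.15   0.027 -0.048] yaw now 0.1052
[375.  105.4]
[366.3 252.8]
[272.8 105. ]
[278.5 252.5]
[324.4 153.5]
[323.5 231.7]
[349.2 284.1]
[296.3 283.9]
```

View pics/w6.png

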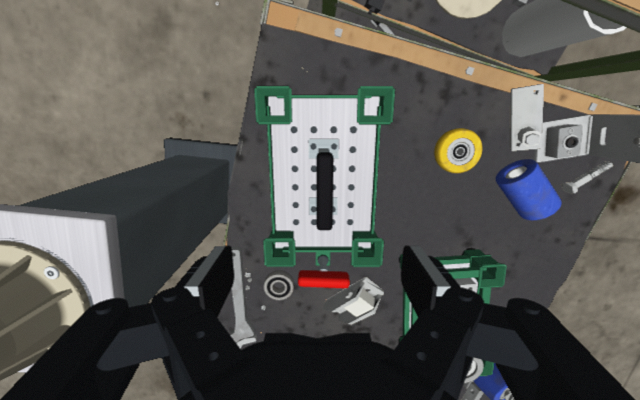

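The handle runs (324,153)–(324,229) and the red T-handle is at (324,280) along the frame's x (open). Both match the prediction, so I'll go down for the grip.

```bash
python3 -m inch '[[0,0,0.026,0.15,0.027,0.2,0],[0,0,0,0,0,0.5,0],[0,0,0,0,0,0.5,0],[0,0,0,0,0,0.5,0],[0,0,0,0,0,0.5,0],[0,0,0,0,0,0.4,0],[0,0,0,0,0,0.2,0],[0,0,0,0,0,0,0]]' 110
python3 - <<'E'
from h import *
s=st();rows((.4737,.2813,.127),.1016)
E
```

```text
clock: 12.0
tcp_pos: [0.4748, 0.279, 0.1251]
orientation: [0.001, 0.999, 0.048, -0.002]
wrist_force: [-0.4, -0.2, 0.0]
finger_gap: 0.0854
12.0 tcp [0.4748 0.279  0.1251] F [-0.4 -0.2  0. ] gap 0.0854 q [ 0.39  0.32 -0.21  1.04 -0.    1.86]
turn units [ 0.009  0.025 -0.039] shift units (cur axes) [-0.017 -0.048 -0.038] (final axes) [-0.017 -0.048 -0.038] yaw now 0.0962
```

```bash
python3 -m inch '[[0,0,-0.04,-0.01,-0.045,-0.03,0.3],[0,0,0,0,0,0,0.5],[0,0,0,0,0,0,0.7],[0,0,0,0,0,0,0.85],[0,0,0,0,0,0,1],[0,0,0,0,0,0,1],[0,0,0,0,0,0,1],[0,0,0,0,0,0,1],[0,0,0,0,0,0,1]]' 110
```

```text
clock: 12.9
tcp_pos: [0.4742, 0.2827, 0.1293]
orientation: [-0.0, 0.999, 0.052, 0.0]
wrist_force: [-3.5, -0.6, 6.0]
finger_gap: 0.0139
```

```bash
python3 -m inch '[[0,0,0,0,0,-0.1,1],[0,0,0,0,0,-0.2,1],[0,0,0,0,0,-0.3,1],[0,0,0,0,0,-0.4,1],[0,0,0,0,0,-0.4,1],[0,0,0,0,0,-0.4,1],[0,0,0,0,0,-0.4,1],[0,0,0,0,0,-0.3,1],[0,0,0,0,0,-0.2,1],[0,0,0,0,0,-0.1,1],[0,0,0,0,0,0,1]]'
python3 - <<'E'
from h import *
s=st();rows((.6882,.0758,.275),.1807);T=wcam();im=env.read_camera('wrist')[:,:,::-1];cv2.imwrite('pics/w7.png',im);cv2.imwrite('pics/s7.png',env.read_camera('scene')[:,:,::-1])
E
```

```text
clock: 14.0
tcp_pos: [0.4745, 0.2826, 0.2689]
orientation: [0.0, 0.999, 0.052, 0.0]
wrist_force: [0.2, 0.4, -8.1]
finger_gap: 0.0139
14.0 tcp [0.4745 0.2826 0.2689] F [ 0.2  0.4 -8.1] gap 0.0139 q [ 0.39  0.26  0.07  1.38 -0.    1.86]
turn units [ 0.    -0.001 -0.553] shift units (cur axes) [ 3.825  4.555 -0.122] (final axes) [ 3.462  4.837 -0.123] yaw now 0.1035
```

View pics/w7.png

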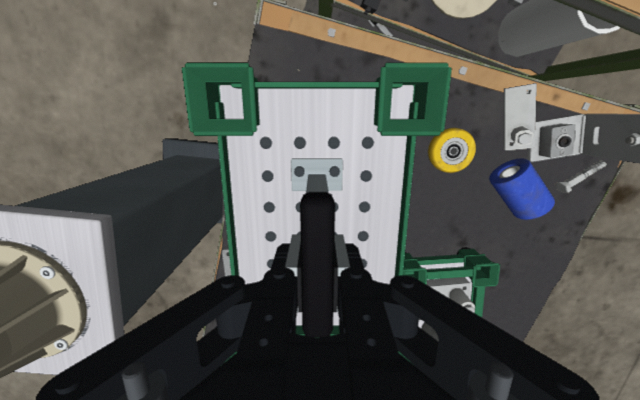

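View pics/s7.png

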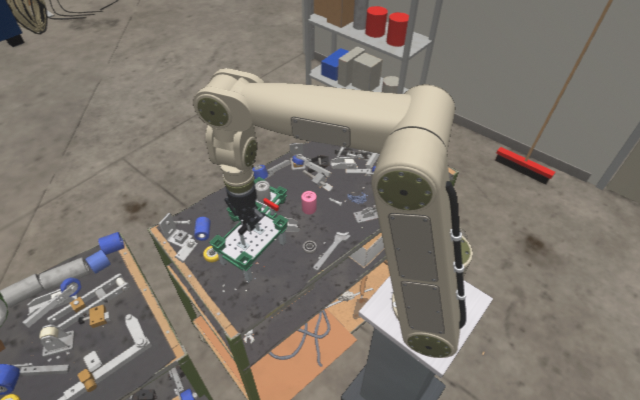

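The frame hangs level in the grip: sockets at (220,99) and (415,99), and the load reads 8 N. Carrying it over the base.

```bash
python3 -m inch '[[0,0,-0.2,0,0,0,1],[0,0,-0.35,0,0,-0.1,1],[0,0,0,0.1,0.15,0,1],[0,0,0,0.2,0.3,0,1],[0,0,0,0.3,0.4,0,1],[0,0,0,0.35,0.45,0,1],[0,0,0,0.35,0.5,0,1],[0,0,0,0.35,0.5,0,1],[0,0,0,0.35,0.5,0,1],[0,0,0,0.35,0.5,0,1],[0,0,0,0.35,0.5,0,1],[0,0,0,0.3,0.4,0,1]]'
python3 -m inch '[[0,0,0,0.2,0.3,0,1],[0,0,0,0.15,0.2,0,1],[0,0,0,0.1,0.1,0,1],[0,0,0,0,0,0,1],[0,0,0,0,0,0,1]]'
python3 - <<'E'
from h import *
s=st();rows((.6884,.0772,.275),.1807);T=wcam();im=env.read_camera('wrist')[:,:,::-1];cv2.imwrite('pics/w8.png',im);cv2.imwrite('pics/t8.png',cv2.resize(env.read_camera('top')[80:230,190:390,::-1],None,fx=4,fy=4,interpolation=cv2.INTER_CUBIC))
E
```

```text
clock: 15.3
tcp_pos: [0.6609, 0.1006, 0.2726]
orientation: [0.0, 0.996, 0.089, -0.0]
wrist_force: [0.3, -0.6, -7.4]
finger_gap: 0.0142
clock: 15.8
tcp_pos: [0.6867, 0.0776, 0.2732]
orientation: [-0.0, 0.996, 0.09, -0.001]
wrist_force: [0.5, -0.2, -7.0]
finger_gap: 0.0136
15.8 tcp [0.6867 0.0776 0.2732] F [ 0.5 -0.2 -7. ] gap 0.0136 q [-0.    0.56  0.53  1.54  0.    1.39]
turn units [-0.003  0.008 -0.003] shift units (cur axes) [ 0.031  0.014 -0.035] (final axes) [ 0.031  0.014 -0.035] yaw now 0.1803
```

View pics/w8.png

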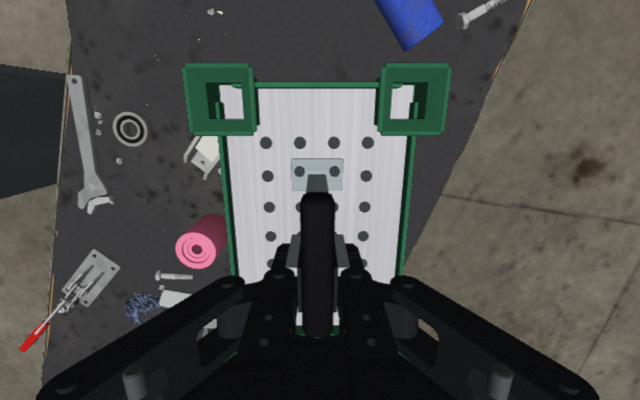

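View pics/t8.png

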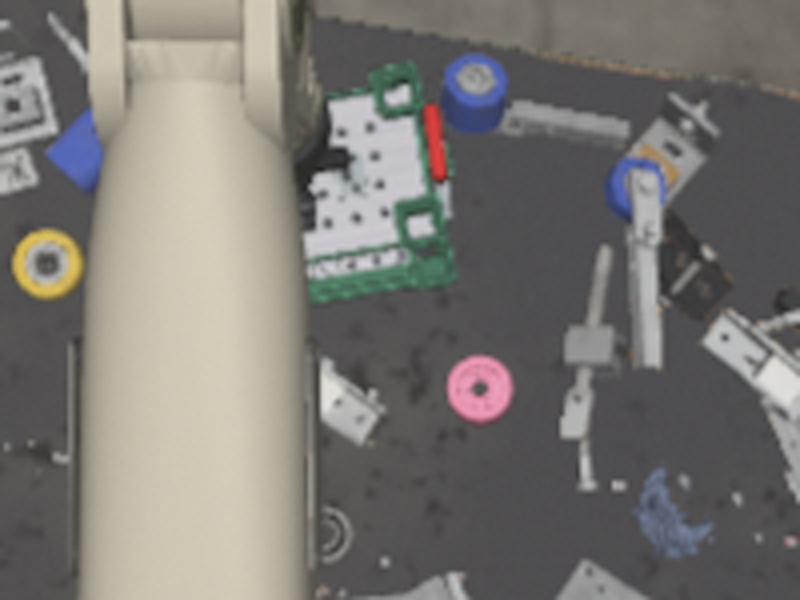

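```bash
python3 - <<'E'
from h import *
s=env.get_state()
f=lambda x,y,z:ray('top',(190+x/4-.375,80+y/4-.375),z)
z=.116+s['tcp_pos'][2]-.1293
c,n=np.cos(.1807),np.sin(.1807)
A=f(397,92,z);B=f(418,225,z);print(A,B,'lock',f(437,143,z+.03))
for p in [(.05,-.08),(-.05,-.08),(0,-.101)]: print('base',.6882+c*p[0]-n*p[1],.0758+n*p[0]+c*p[1])
m=(A+B)/2;print('offset mid vs base',m[:2]-np.array([.6882+n*.08,.0758-c*.08]),'yaw',np.arctan2(*(A-B)[[1,0]]))
E
```

```text
[0.74825899 0.00775773 0.26052899] [ 0.64924425 -0.00851182  0.26052899] lock [ 0.70348145 -0.02314949  0.29052899]
base 0.7517633641601463 0.006088460520193434
base 0.6533915510546201 -0.011883361489035488
base 0.7063515402293212 -0.023555531236581564
offset mid vs base [-0.00382584  0.00252041] yaw 0.1628591475367593
```

```bash
python3 - <<'E'
import cv2
a=cv2.imread("pics/w8.png")[50:150,170:470]
cv2.imwrite("pics/w8c.png",cv2.resize(a,None,fx=2.6,fy=2.6,interpolation=cv2.INTER_CUBIC))
a=cv2.imread("pics/w5.png")[35:235,235:395]
cv2.imwrite("pics/w5c.png",cv2.resize(a,None,fx=3,fy=3,interpolation=cv2.INTER_CUBIC))
E
```

```text
(no output)
```

View pics/w8c.png

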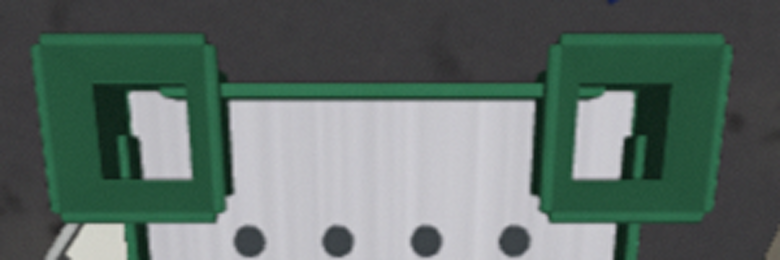

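View pics/w5c.png

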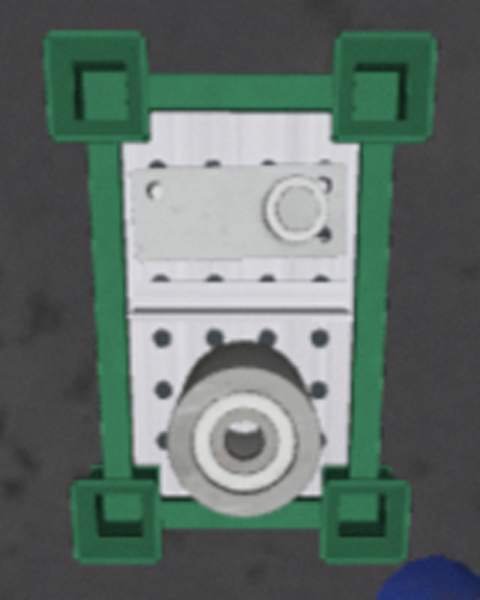

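```bash
python3 - <<'E'
from h import *
he=np.array(env.calibration('wrist')['hand_eye'])
s=env.get_state();T=wcam()
zt=.116+s['tcp_pos'][2]-.1293
g=lambda x,y:(170+(x+.5)/2.6-.5,50+(y+.5)/2.6-.5)
P=[(34,40),(207,38),(560,38),(731,38),(55,218),(222,217),(545,217),(712,218)]
L=[(-.064,.094),(-.036,.094),(.036,.094),(.064,.094),(-.064,.066),(-.036,.066),(.036,.066),(.064,.066)]
W=[wray(T,g(*p),zt) for p in P];t,th,r=fit(L,W);print('frame',t,th,np.round(r*1e3,1).tolist())
print('frame rel tcp',t-s['tcp_pos'][:2])
# w5
rv=np.array([.006,-.026,.565])*np.radians(8); yaw=.1016
G=R.from_matrix(np.array([[np.cos(yaw),np.sin(yaw),0],[np.sin(yaw),-np.cos(yaw),0],[0,0,-1]]))
T5=np.eye(4);T5[:3,:3]=(G*R.from_rotvec(rv).inv()).as_matrix();T5[:3,3]=(.6967,.0354,.2458);T5=T5@he
g=lambda x,y:(235+(x+.5)/3-.5,35+(y+.5)/3-.5)
P=[(45,33),(145,33),(335,35),(437,36),(55,140),(427,140),(73,482),(410,482),(78,562),(405,562)]
L=[(-.064,.094),(-.036,.094),(.036,.094),(.064,.094),(-.064,.066),(.064,.066),(-.064,-.066),(.064,-.066),(-.064,-.094),(.064,-.094)]
W=[wray(T5,g(*p),.062) for p in P];t,th,r=fit(L,W);print('base',t,th,np.round(r*1e3,1).tolist())
E
```

```text
frame [0.68797955 0.0767572 ] 0.18258073055098606 [[-3.6, 2.0], [1.6, 3.3], [-2.5, 2.5], [2.3, 3.3], [-2.8, -3.4], [3.4, -2.1], [-2.3, -3.2], [3.9, -2.3]]
frame rel tcp [ 0.00142858 -0.0012909 ]
base [0.68887821 0.07521684] 0.17979455205158595 [[-3.5, 2.0], [2.6, 3.2], [-4.1, 1.4], [2.9, 2.4], [-1.1, -3.8], [2.4, -3.0], [-3.0, 1.9], [2.3, 2.9], [-1.9, -3.9], [3.3, -3.1]]
```

Wrist measurement puts frame and base within about 1.5 mm of each other. I'll correct that and lower to just above the socket mouths.

```bash
python3 -m inch '[[0,0,0,0.023,0.02,0.1,1],[0,0,0,0,0,0.2,1],[0,0,0,0,0,0.3,1],[0,0,0,0,0,0.3,1],[0,0,0,0,0,0.3,1],[0,0,0,0,0,0.2,1],[0,0,0,0,0,0.1,1],[0,0,0,0,0,0,1],[0,0,0,0,0,0,1]]'
python3 - <<'E'
from h import *
s=st();rows((.688,.0768,.159),.1807);cv2.imwrite('pics/s9.png',cv2.resize(env.read_camera('scene')[150:280,190:340,::-1],None,fx=5,fy=4.6,interpolation=cv2.INTER_CUBIC))
E
```

```text
clock: 16.8
tcp_pos: [0.6887, 0.0767, 0.1993]
orientation: [0.0, 0.996, 0.09, 0.0]
wrist_force: [0.8, -0.1, -6.8]
finger_gap: 0.0138
16.8 tcp [0.6887 0.0767 0.1993] F [ 0.8 -0.1 -6.8] gap 0.0138 q [-0.    0.56  0.35  1.36 -0.    1.39]
turn units [ 0.002 -0.006 -0.002] shift units (cur axes) [-0.014 -0.005  0.807] (final axes) [-0.013 -0.005  0.807] yaw now 0.1804
```

View pics/s9.png

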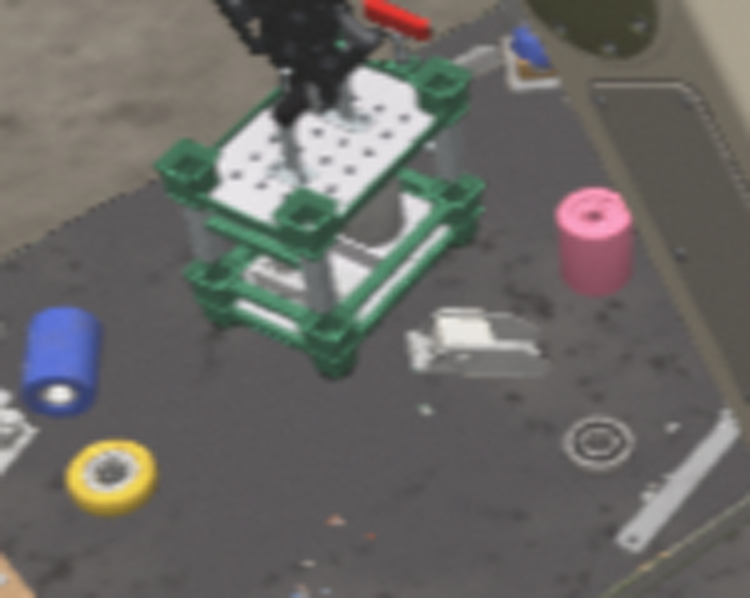

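The legs hang right above the sockets: near leg at (320,290) over the socket at (335,335). Lowering in small steps.

```bash
python3 -m inch '[[0,0,0,-0.01,0,0.1,1],[0,0,0,0,0,0.1,1],[0,0,0,0,0,0.1,1],[0,0,0,0,0,0,1]]'; python3 -m inch '[[0,0,0,0,0,0.08,1],[0,0,0,0,0,0.08,1],[0,0,0,0,0,0,1]]'
```

```text
clock: 17.25
tcp_pos: [0.6872, 0.0766, 0.1824]
orientation: [-0.0, 0.996, 0.09, -0.001]
wrist_force: [0.4, 0.1, -7.8]
finger_gap: 0.0136
clock: 17.55
tcp_pos: [0.6875, 0.0766, 0.1749]
orientation: [-0.0, 0.996, 0.09, -0.001]
wrist_force: [0.4, -0.7, -6.9]
finger_gap: 0.0138
```

```bash
python3 -c "
from h import *
st();rows((.688,.0768,.159),.1807)"
```

```text
17.55 tcp [0.6875 0.0766 0.1749] F [ 0.4 -0.7 -6.9] gap 0.0138 q [-0.    0.57  0.3   1.3  -0.    1.39]
turn units [-0.001  0.009 -0.002] shift units (cur axes) [ 0.011 -0.003  0.318] (final axes) [ 0.011 -0.003  0.318] yaw now 0.1804
```

```bash
python3 -m inch '[[0,0,0,0,0,0.08,1],[0,0,0,0,0,0.08,1],[0,0,0,0,0,0.05,1],[0,0,0,0,0,0,1]]'; python3 -m inch '[[0,0,0,0,0,0.05,1],[0,0,0,0,0,0.03,1],[0,0,0,0,0,0,1]]'
```

```text
clock: 17.95
tcp_pos: [0.6875, 0.0766, 0.1645]
orientation: [-0.0, 0.996, 0.09, -0.001]
wrist_force: [-1.2, 0.1, -8.0]
finger_gap: 0.0138
clock: 18.25
tcp_pos: [0.6878, 0.0765, 0.161]
orientation: [0.0, 0.996, 0.09, -0.0]
wrist_force: [0.3, 0.0, -7.4]
finger_gap: 0.0137
```

```bash
python3 -m inch '[[0,0,0,0,0,0.03,1],[0,0,0,0,0,0,1]]'; python3 -m inch '[[0,0,0,0,0,0.03,1],[0,0,0,0,0,0,1]]'; python3 -m inch '[[0,0,0,0,0,0.03,1],[0,0,0,0,0,0,1]]'
```

```text
clock: 18.45
tcp_pos: [0.6879, 0.0765, 0.1596]
orientation: [0.0, 0.996, 0.09, -0.0]
wrist_force: [-0.0, 0.3, -7.6]
finger_gap: 0.0139
clock: 18.65
tcp_pos: [0.688, 0.0766, 0.1592]
orientation: [0.0, 0.996, 0.09, 0.0]
wrist_force: [-2.1, 0.5, -2.6]
finger_gap: 0.0141
clock: 18.85
tcp_pos: [0.6881, 0.0766, 0.159]
orientation: [0.0, 0.996, 0.09, 0.001]
wrist_force: [-4.8, -0.2, 4.8]
finger_gap: 0.0138
```

Contact is at z=0.159, exactly the predicted home height. Release and rise.

```bash
python3 -m inch '[[0,0,0,0,0,0,0.7],[0,0,0,0,0,0,0.3],[0,0,0,0,0,0,0.0],[0,0,0,0,0,0,0.0],[0,0,0,0,0,0,0.0],[0,0,0,0,0,-0.1,0.0],[0,0,0,0,0,-0.3,0.0],[0,0,0,0,0,-0.5,0],[0,0,0,0,0,-0.5,0],[0,0,0,0,0,-0.5,0],[0,0,0,0,0,-0.4,0],[0,0,0,0,0,-0.1,0]]'
python3 - <<'E'
from h import *
s=st();rows((.688,.0768,.29),.1807);T=wcam();cv2.imwrite('pics/w10.png',env.read_camera('wrist')[:,:,::-1]);cv2.imwrite('pics/s10.png',cv2.resize(env.read_camera('scene')[150:280,190:340,::-1],None,fx=5,fy=4.6,interpolation=cv2.INTER_CUBIC))
c,n=np.cos(.1807),np.sin(.1807)
for p in [(.05,.08,.146),(.05,-.08,.146),(-.05,.08,.146),(-.05,-.08,.146),(.028,-.101,.176),(-.028,-.101,.176)]:
    print(np.round(wproj(T,(.6882+c*p[0]-n*p[1],.0758+n*p[0]+c*p[1],p[2])),1))
E
```

```text
clock: 20.05
tcp_pos: [0.689, 0.0766, 0.2802]
orientation: [0.0, 0.996, 0.09, 0.003]
wrist_force: [0.9, -0.1, 0.3]
finger_gap: 0.0853
20.05 tcp [0.689  0.0766 0.2802] F [ 0.9 -0.1  0.3] gap 0.0853 q [-0.    0.56  0.54  1.55 -0.    1.39]
turn units [ 0.008 -0.036 -0.002] shift units (cur axes) [-0.018 -0.008 -0.196] (final axes) [-0.019 -0.008 -0.196] yaw now 0.1804
[368.5 103.7]
[360.9 259.4]
[259.7 103.7]
[268.3 259.6]
[342.5 293.1]
[286.5 293.2]
```

View pics/w10.png

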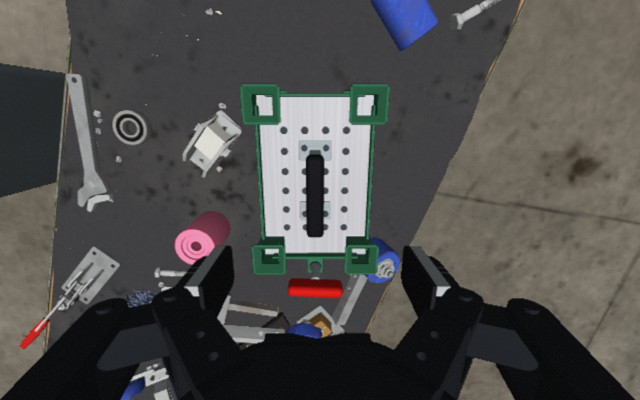

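View pics/s10.png

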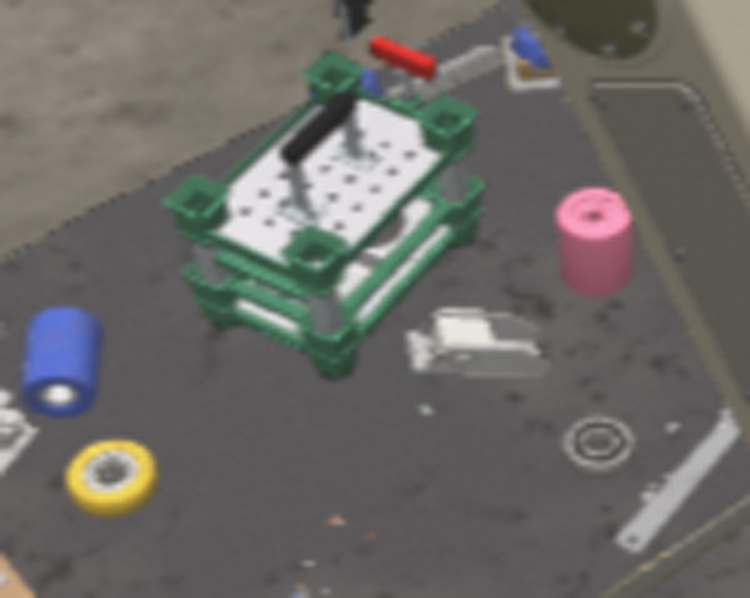

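The frame is seated: sockets (261,103), (369,103), (269,257), (361,257), and the T-handle at (289–342, 288) is still along x. Next I turn the tool 90° counter-clockwise, with the fingers half closed.

```bash
python3 -m inch '[[0,0,-0.6,0,0,0,0.5],[0,0,-1,0,0,0,0.5],[0,0,-1,0,0,0,0.5],[0,0,-1,0,0,0,0.5],[0,0,-1,0,0,0,0.5],[0,0,-1,0,0,0,0.5],[0,0,-1,0,0,0,0.5],[0,0,-1,0,0,0,0.5],[0,0,-1,0,0,0,0.5],[0,0,-1,0,0,0,0.5],[0,0,-1,0,0,0,0.5],[0,0,-0.65,0,0,0,0.5]]' 60
python3 -m inch '[[0,0,0,0,0,0,0.5]]'
python3 - <<'E'
from h import *
s=st();rows((.7064,-.0236,.26),.1807+np.pi/2)
E
```

```text
clock: 21.35
tcp_pos: [0.6873, 0.0766, 0.2746]
orientation: [-0.001, 0.639, 0.769, -0.001]
wrist_force: [-0.5, -0.9, -0.1]
finger_gap: 0.0427
clock: 21.45
tcp_pos: [0.6873, 0.0766, 0.2749]
orientation: [-0.001, 0.64, 0.768, -0.001]
wrist_force: [-0.3, 0.2, 0.6]
finger_gap: 0.0427
21.45 tcp [0.6873 0.0766 0.2749] F [-0.3  0.2  0.6] gap 0.0427 q [-0.    0.56  0.54  1.55 -0.   -0.19]
turn units [-0.02  -0.003 -0.001] shift units (cur axes) [-2.039  0.016  0.296] (final axes) [-2.039  0.015  0.297] yaw now 1.7513
```

```bash
python3 -m inch '[[0,0,0,-0.3,0,0,0.5],[0,0,0,-0.5,0,0,0.5],[0,0,0,-0.5,0,0,0.5],[0,0,0,-0.4,0,0,0.5],[0,0,0,-0.34,0.015,0.3,0.5],[0,0,0,0,0,0,0.5],[0,0,0,0,0,0,0.5]]'
python3 - <<'E'
from h import *
s=st();rows((.7064,-.0236,.149),.1807+np.pi/2);T=wcam();cv2.imwrite('pics/w11.png',env.read_camera('wrist')[:,:,::-1])
cv2.imwrite('pics/t11.png',cv2.resize(env.read_camera('top')[80:230,190:390,::-1],None,fx=4,fy=4,interpolation=cv2.INTER_CUBIC))
c,n=np.cos(.1807),np.sin(.1807)
for p in [(.028,-.101,.176),(-.028,-.101,.176),(.05,-.08,.146),(-.05,-.08,.146)]:
    print(np.round(wproj(T,(.6882+c*p[0]-n*p[1],.0758+n*p[0]+c*p[1],p[2])),1))
E
```

```text
clock: 22.15
tcp_pos: [0.7065, -0.0244, 0.2611]
orientation: [-0.001, 0.641, 0.767, -0.0]
wrist_force: [0.2, -0.6, 0.8]
finger_gap: 0.0426
22.15 tcp [ 0.7065 -0.0244  0.2611] F [ 0.2 -0.6  0.8] gap 0.0426 q [-0.15  0.6   0.56  1.53  0.   -0.33]
turn units [-0.012 -0.006 -0.016] shift units (cur axes) [0.014 0.004 2.241] (final axes) [ 0.015 -0.     2.241] yaw now 1.7492
[317.9 232.1]
[317.8 168. ]
[339.1 240.4]
[341.4 137. ]
```

View pics/w11.png

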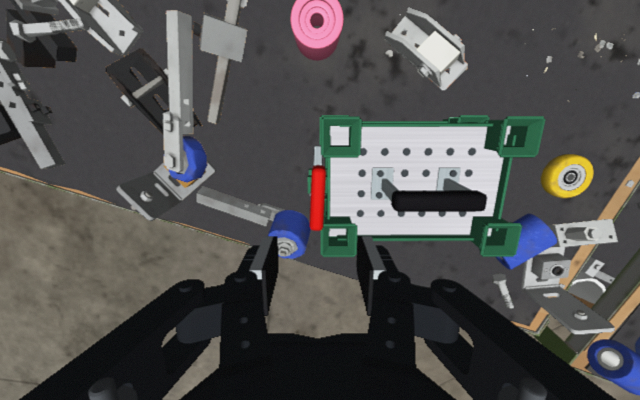

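View pics/t11.png

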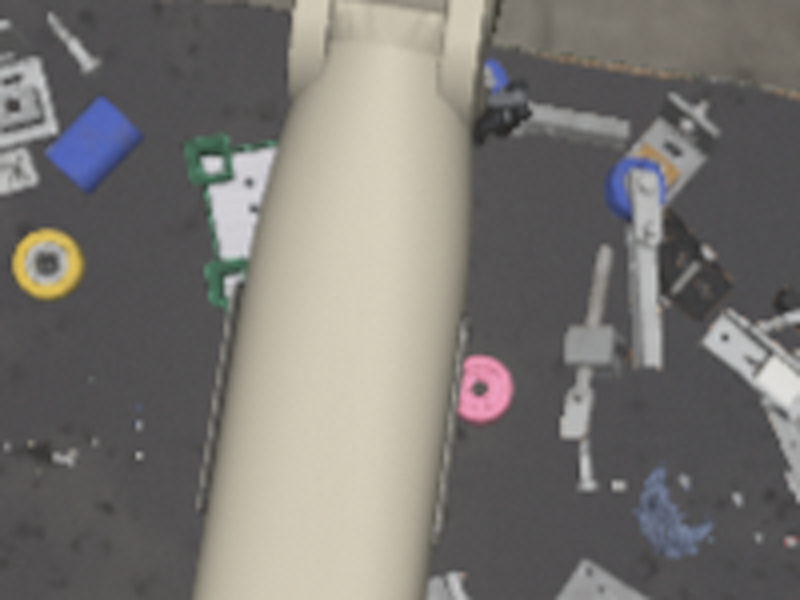

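The T-handle is centred at (318,198), within 2.5 px of prediction and between the fingers. Descending and closing gently.

```bash
python3 -m inch '[[0,0,-0.016,0.015,0,0.2,0.5],[0,0,0,0,0,0.4,0.5],[0,0,0,0,0,0.4,0.5],[0,0,0,0,0,0.4,0.5],[0,0,0,0,0,0.4,0.5],[0,0,0,0,0,0.3,0.5],[0,0,0,0,0,0.12,0.5],[0,0,0,0,0,0,0.5]]' 40
python3 - <<'E'
from h import *
s=st();rows((.7064,-.0236,.149),.1807+np.pi/2)
E
```

```text
clock: 23.05
tcp_pos: [0.7061, -0.0221, 0.1497]
orientation: [-0.001, 0.639, 0.769, -0.001]
wrist_force: [-0.4, -0.0, -0.4]
finger_gap: 0.0428
23.05 tcp [ 0.7061 -0.0221  0.1497] F [-0.4 -0.  -0.4] gap 0.0428 q [-0.14  0.61  0.3   1.27 -0.   -0.33]
turn units [-0.013 -0.004  0.02 ] shift units (cur axes) [-0.031  0.001  0.014] (final axes) [-0.031  0.001  0.014] yaw now 1.7543
```

```bash
python3 -m inch '[[0,0,0.02,-0.03,0,0,0.6],[0,0,0,0,0,0,0.8],[0,0,0,0,0,0,1],[0,0,0,0,0,0,1],[0,0,0,0,0,0,1],[0,0,0,0,0,0,1]]' 40
python3 - <<'E'
from h import *
s=st();T=wcam();print(env.get_state()['ft_torque']);cv2.imwrite('pics/w12.png',env.read_camera('wrist')[:,:,::-1])
E
```

```text
clock: 23.65
tcp_pos: [0.7077, -0.0245, 0.1519]
orientation: [0.001, 0.641, 0.768, 0.001]
wrist_force: [0.1, 0.4, 5.6]
finger_gap: 0.0113
23.65 tcp [ 0.7077 -0.0245  0.1519] F [0.1 0.4 5.6] gap 0.0113 q [-0.15  0.6   0.31  1.27 -0.   -0.33]
[0.076238   0.13179508 0.03267952]
```

View pics/w12.png

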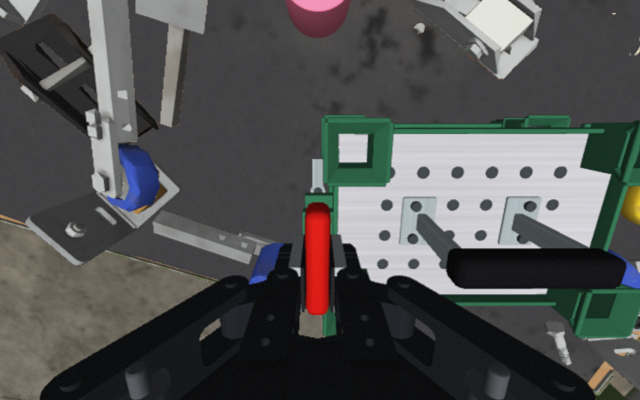

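```bash
python3 -m inch '[[0,0,0.3,0,0,0,1],[0,0,0.6,0,0,0,1],[0,0,0.6,0,0,0,1],[0,0,0.6,0,0,0,1],[0,0,0.6,0,0,0,1],[0,0,0.6,0,0,0,1],[0,0,0.6,0,0,0,1],[0,0,0,0,0,0,1]]'
python3 - <<'E'
from h import *
s=st();print(s['ft_torque']);rows((.7064,-.0236,.149),.1807);cv2.imwrite('pics/w13.png',env.read_camera('wrist')[:,:,::-1])
E
```

```text
clock: 24.5
tcp_pos: [0.7077, -0.0254, 0.152]
orientation: [0.001, 0.824, 0.566, 0.0]
wrist_force: [-0.6, -2.0, 6.5]
finger_gap: 0.0114
24.5 tcp [ 0.7077 -0.0254  0.152 ] F [-0.6 -2.   6.5] gap 0.0114 q [-0.15  0.6   0.31  1.27 -0.    0.22]
[-0.38666333  0.1636962  -0.0081765 ]
turn units [ 2.000e-02 -3.000e-03  7.325e+00] shift units (cur axes) [ 0.024 -0.037  0.06 ] (final axes) [-0.019 -0.04   0.06 ] yaw now 1.2034
```

View pics/w13.png

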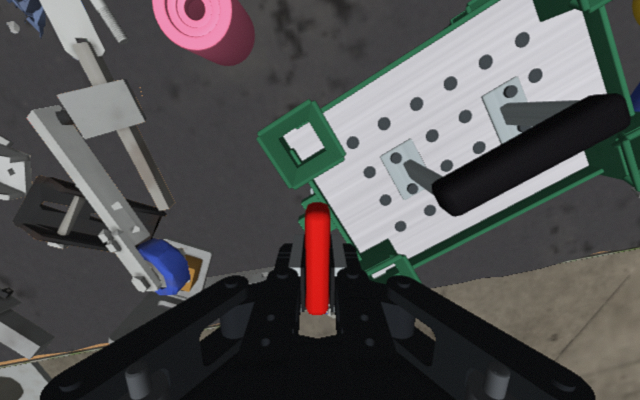

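The bar follows the tool. Continuing towards the stop.

```bash
python3 -m inch '[[0,0,0.4,0,0,0,1],[0,0,0.7,0,0,0,1],[0,0,0.7,0,0,0,1],[0,0,0.7,0,0,0,1],[0,0,0.7,0,0,0,1],[0,0,0.7,0,0,0,1],[0,0,0.7,0,0,0,1],[0,0,0.7,0,0,0,1],[0,0,0.7,0,0,0,1],[0,0,0.5,0,0,0,1],[0,0,0.3,0,0,0,1],[0,0,0,0,0,0,1]]'
python3 - <<'E'
from h import *
s=st();print(s['ft_torque']);rows((.7064,-.0236,.149),.1807)
E
```

```text
clock: 25.75
tcp_pos: [0.7068, -0.0263, 0.152]
orientation: [0.002, 0.992, 0.127, -0.0]
wrist_force: [-2.4, -4.3, 7.0]
finger_gap: 0.0107
25.75 tcp [ 0.7068 -0.0263  0.152 ] F [-2.4 -4.3  7. ] gap 0.0107 q [-0.15  0.6   0.31  1.27 -0.    1.17]
[-0.85758206  0.78417135  0.02406603]
turn units [0.023 0.004 0.527] shift units (cur axes) [ 0.007 -0.054  0.06 ] (final axes) [ 0.003 -0.054  0.061] yaw now 0.2542
```

```bash
python3 -m inch '[[0,0,0.25,0,0,0,1],[0,0,0.25,0,0,0,1],[0,0,0,0,0,0,1]]'
python3 -c "
from h import *
s=st();print(s['ft_torque']);rows((.7064,-.0236,.149),.1807)"
python3 -m inch '[[0,0,0.2,0,0,0,1],[0,0,0,0,0,0,1]]'
python3 -c "
from h import *
s=st();print(s['ft_torque']);rows((.7064,-.0236,.149),.1807)"
```

```text
clock: 26.05
tcp_pos: [0.7066, -0.0263, 0.152]
orientation: [0.002, 0.996, 0.092, -0.0]
wrist_force: [-3.8, -4.6, 8.1]
finger_gap: 0.0111
26.05 tcp [ 0.7066 -0.0263  0.152 ] F [-3.8 -4.6  8.1] gap 0.0111 q [-0.15  0.6   0.31  1.27 -0.    1.24]
[-0.89452201  0.85596479  0.11038535]
turn units [0.023 0.005 0.031] shift units (cur axes) [ 0.005 -0.054  0.06 ] (final axes) [ 0.005 -0.054  0.06 ] yaw now 0.185
clock: 26.25
tcp_pos: [0.7064, -0.0259, 0.152]
orientation: [0.001, 0.997, 0.079, -0.0]
wrist_force: [-3.5, -3.9, 8.3]
finger_gap: 0.0109
26.25 tcp [ 0.7064 -0.0259  0.152 ] F [-3.5 -3.9  8.3] gap 0.0109 q [-0.15  0.6   0.31  1.27 -0.    1.26]
[-0.76157087  0.9336556   0.71708164]
turn units [ 0.02   0.008 -0.157] shift units (cur axes) [ 0.008 -0.046  0.059] (final axes) [ 0.009 -0.046  0.059] yaw now 0.1587
```

The torque jumped from 0.11 to 0.72 N·m at 1.3° past nominal, so the stop is reached. Ease, open, rise and look.

```bash
python3 -m inch '[[0,0,-0.1,0,0,0,1],[0,0,0,0,0,0,0.75],[0,0,0,0,0,0,0.6],[0,0,0,0,0,0,0.6],[0,0,0,0,0,-0.1,0.6],[0,0,0,0,0,-0.3,0.6],[0,0,0,0,0,-0.5,0.6],[0,0,0,0,0,-0.5,0.6],[0,0,0,0,0,-0.5,0.6],[0,0,0,0,0,-0.3,0.6],[0,0,0,0,0,-0.1,0.6],[0,0,0,0,0,0,0.6]]'
python3 - <<'E'
from h import *
s=st();T=wcam();cv2.imwrite('pics/w14.png',env.read_camera('wrist')[:,:,::-1])
cv2.imwrite('pics/s14.png',cv2.resize(env.read_camera('scene')[150:280,190:340,::-1],None,fx=5,fy=4.6,interpolation=cv2.INTER_CUBIC))
c,n=np.cos(.1807),np.sin(.1807)
for p in [(0,-.101+.028,.176),(0,-.101-.028,.176),(.05,.08,.146),(.05,-.08,.146),(-.05,.08,.146),(-.05,-.08,.146)]:
    print(np.round(wproj(T,(.6882+c*p[0]-n*p[1],.0758+n*p[0]+c*p[1],p[2])),1))
E
```

```text
clock: 27.45
tcp_pos: [0.7075, -0.0243, 0.2665]
orientation: [0.0, 0.996, 0.086, 0.001]
wrist_force: [0.4, -0.1, 0.3]
finger_gap: 0.0344
27.45 tcp [ 0.7075 -0.0243  0.2665] F [ 0.4 -0.1  0.3] gap 0.0344 q [-0.15  0.6   0.57  1.54 -0.    1.25]
[314.1 166.9]
[314.8 229.7]
[377.3 -37. ]
[368.2 167.9]
[247.6 -35.9]
[260.8 168.7]
```

View pics/w14.png

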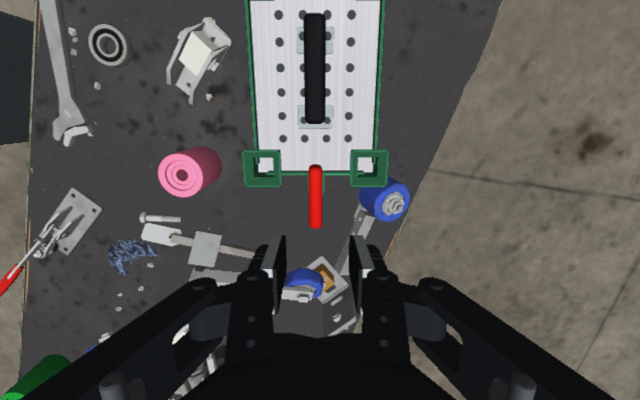

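View pics/s14.png

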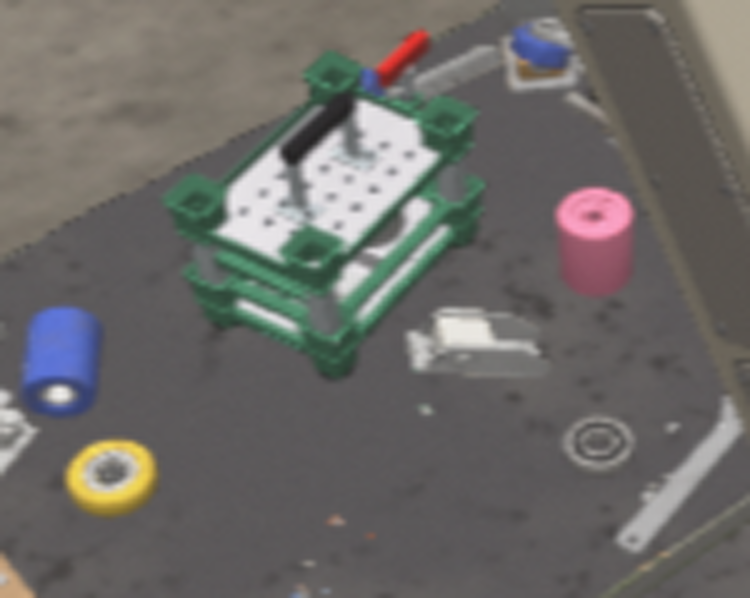

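```bash
python3 - <<'E'
from h import *
im=cv2.imread("pics/w14.png")
cv2.imwrite("pics/w14c.png",cv2.resize(im[0:240,230:400],None,fx=2.5,fy=2.5,interpolation=cv2.INTER_CUBIC))
b,g,r=[im[:,:,i].astype(int) for i in range(3)]
m=(r>120)&(g<60)&(b<60);m[:,:250]=0;m[:,380:]=0;m[:150]=0;m[250:]=0
for y in range(166,230,6):
    x=np.where(m[y])[0];print(y,x.min() if len(x) else None,x.max() if len(x) else None,x.mean() if len(x) else None)
E
```

```text
166 None None None
172 309 321 315.0
178 309 321 315.0
184 309 321 315.0
190 309 321 315.0
196 309 321 315.0
202 309 321 315.0
208 309 321 315.0
214 309 321 315.0
220 309 321 315.0
226 310 320 315.0
```

View pics/w14c.png

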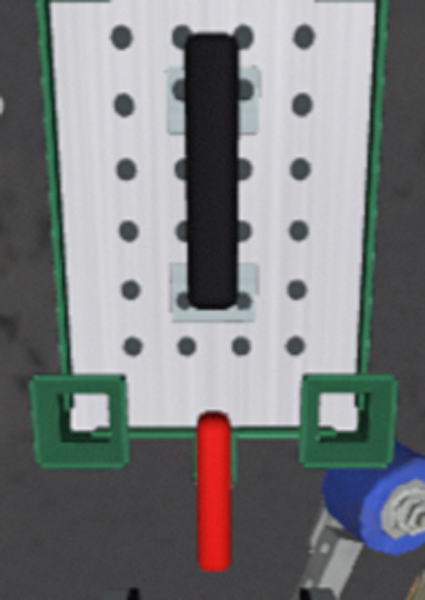

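The red bar lies along the frame's long axis, (315,166)–(315,228). Near socket spacing is 107 px against 107.4 predicted for the seated height, and nothing is touching. Handing in.

```bash
python3 -c "
from workcell import env
env.hand_in();print(env.get_state()['clock'])"
```

```text
the job is handed in; nothing more can be done
the job is handed in; nothing more can be done
```

The kit rack is ready to travel, and I handed the job in at about 27.6 s of the 69 s allowed.

- **Sleeve:** The grey sleeve stands upright in the empty bay beside the stub block. I saw it standing there in the wrist view after release. After that the top frame partly hides it; only part of it shows in the scene view.
- **Top frame:** I carried it by the black handle and lowered it in small steps. It touched down at TCP z = 0.159, the height predicted for all four legs being home. The socket spacings in the wrist views, near and far pairs, agree within 1 px with that height. I did not check each leg separately.
- **Lock:** I turned the T-handle clockwise until the torque jumped from 0.11 to 0.72 N·m. That was about 1.3° past the nominal locked heading. In the last view the bar lies along the frame's y. I judged the stop by torque and bar angle, because the cam itself was not in view.
- **Disagreements:** With the frame hanging above the base, the top camera put it about 4 mm off and the wrist camera about 1.5 mm. I went by the wrist camera and dead reckoning, and the legs entered with no sideways force. Wrist-camera predictions also ran up to 5 px off along the image rows.
- **Force limits:** The wrist forces I read stayed under 10 N, against the 120 N limit.

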